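# Put the pressing weights back in their block

### The job

The pressing of a paint flake is finished: put the four steel weights that stand about on the bench back in their wooden block, each in the bore made for its size, so that they stand in a row in order of size. Every weight must sit upright and fully down on the felt floor of its own bore; lower them in rather than letting them drop, do not tip one over on the way, and leave the red loupe and the tape roll where they are.

Things in the scene. Friction and masses are not known exactly. Their poses are not given: they have to be found in the camera images.
- weight_largest: the largest of the four loose steel weights: an upright turned cylinder 47 mm in diameter, 70 mm high over all, about 750 g; its knob (diameter 40 mm) reaches from 46 mm above the underside to the top, with a thinner neck just below it. Origin at the centre of its underside, z up along its axis; yaw means nothing.
- weight_second: the second largest of the four loose steel weights: an upright turned cylinder 36 mm in diameter, 56 mm high over all, about 350 g; its knob (diameter 30.5 mm) reaches from 37 mm above the underside to the top, with a thinner neck just below it. Origin at the centre of its underside, z up along its axis; yaw means nothing.
- weight_third: the third largest of the four loose steel weights: an upright turned cylinder 25 mm in diameter, 43 mm high over all, about 130 g; its knob (diameter 21 mm) reaches from 28.5 mm above the underside to the top, with a thinner neck just below it. Origin at the centre of its underside, z up along its axis; yaw means nothing.
- weight_smallest: the smallest of the four loose steel weights: an upright turned cylinder 14 mm in diameter, 30 mm high over all, about 30 g; its knob (diameter 12 mm) reaches from 20 mm above the underside to the top, with a thinner neck just below it. Origin at the centre of its underside, z up along its axis; yaw means nothing.
- bore_largest: the largest of the four bores in the fixed light-wood block (210 x 74 mm, 26 mm high), 56 mm in diameter: 4.5 mm of room round the 47 mm weight, too narrow for the next larger one. Origin on the bore's axis on its felt floor, 10 mm below the block's top. z up, x along the row towards the smallest bore (bore axes at 0, 61, 111 and 151 mm along x from the largest bore).
- bore_second: the second largest of the four bores in the fixed light-wood block (210 x 74 mm, 26 mm high), 45 mm in diameter: 4.5 mm of room round the 36 mm weight, too narrow for the next larger one. Origin on the bore's axis on its felt floor, 10 mm below the block's top. z up, x along the row towards the smallest bore (bore axes at 0, 61, 111 and 151 mm along x from the largest bore).
- bore_third: the third largest of the four bores in the fixed light-wood block (210 x 74 mm, 26 mm high), 34 mm in diameter: 4.5 mm of room round the 25 mm weight, too narrow for the next larger one. Origin on the bore's axis on its felt floor, 10 mm below the block's top. z up, x along the row towards the smallest bore (bore axes at 0, 61, 111 and 151 mm along x from the largest bore).
- bore_smallest: the smallest of the four bores in the fixed light-wood block (210 x 74 mm, 26 mm high), 23 mm in diameter: 4.5 mm of room round the 14 mm weight, too narrow for the next larger one. Origin on the bore's axis on its felt floor, 10 mm below the block's top. z up, x along the row towards the smallest bore (bore axes at 0, 61, 111 and 151 mm along x from the largest bore).
- loupe: a folded red pocket loupe lying on the table, 36 x 52 x 14 mm, a bystander. Origin at the centre of its underside.
- tape: a white roll of tape standing flat on the table beside the block, 62 mm across, 48 mm high, a bystander. Origin at the centre of its underside.
Not all that is in view belongs to the job. What is shaped like the weight_largest but blue is not meant. Leave any yellow look-alike of the weight_second alone.

How it is judged:
By the outcome, as a careful person would: the job done as asked, in the order asked, and still so for the second after the job is handed in, with the robot touching nothing.
It also fails if it takes over 104 s, if anything falls off the work surface, if the arm or the gripper's body presses on something with over 40 N, if the wrist force passes 120 N, or if a joint passes its speed limit or range.

### The arm

A 6-joint arm with a two-finger parallel gripper is mounted at the origin on a cart in front of the work surface, level with it; the furniture and walls round the work are solid. World frame = base frame: x ahead of the robot, y to its left, z up, the work surface at z = 0. Lengths are in m, angles in rad, forces in N, time in s.
With the tool pointing down it reaches from about 0.275 to 0.875 m from the base axis. Payload 12.5 kg.
Tool frame: the origin (TCP) lies on the centre line of the jaws, within the pads' length; the fingertips stand r.finger_overhang ahead of it and the grasp point (between the pads) lies 3 mm ahead of it (r.finger_overhang is the distance from the TCP to the fingertips, in m); z points along the fingers, y is the line along which they close (so a half turn about z gives the same grasp; the last joint's range is limited). The gripper opens to 85 mm and grips with 20 to 120 N. Pads are 22 mm wide; open, the fingers measure 114 mm over their backs; the gripper's body (76 mm by 85 mm) begins 54 mm behind the grasp point. The pads swing forward as they close: fully open they stand 13 mm farther back than shut.
Start: joints at [-1.383, 0.351, 1.652, -0, 1.139, -0.085], TCP at [0.148, -0.53, 0.253] pointing down, gripper open.
Joint ranges: [-2.75, 2.75], [-0.79, 2.1], [0.01, 2.65], [-1.57, 4.71], [0.07, 3.14], [-2.87, 2.87]. Speed limits (rad/s): [2.22, 2.22, 2.79, 3.14, 3.14, 3.14].

### API

Orientations are given as a unit quaternion [x, y, z, w].
In Python, from cell import r, optics gives the robot as it stands. The module is installed in compiled form; this text tells all that it offers. Calls block until the motion is done:
- r.move_to(position, orientation): joint-space move of the TCP to a pose.
- r.move_linear(position, rot=None, vel=0.15): straight line of the TCP; rot=None keeps the orientation; vel is the mean speed in m/s.
- r.set_joints(angles): joint-space move.
- r.set_gripper(opening, squeeze=None): opening from 0.0 (shut) to 1.0 (fully open); squeeze is the grip in N (None keeps the last); returns when the fingers have stopped.
- r.sleep(seconds).
- r.inverse_kinematics(position, orientation): joint angles nearest the present ones, or None.
- optics.get_image(name): name is "side" or "top" or "wrist"; returns a dict with "pixels" (384x512x3 uint8, red, green, blue), "depth" (384x512 float32, m along the optical axis (not along the pixel's ray), 0 where there is no reading), "fx", "fy", "cx", "cy" (pixels), "camera_from_world" (4x4, takes a point from world to camera coordinates); the wrist camera has in their place "mount" (4x4, takes a point from camera to tool coordinates, whose origin is the TCP and whose axes are the flange's). Camera axes: x right, y down, z forward; pixel columns grow to the right and rows downward; lengths in m; the calibration is good to about 2 mm. The wrist camera is an equidistant fisheye: a pixel r from the principal point sees the ray r / f radians off the axis. A picture is of the moment at which its call begins: read the wrist's pose just before it.
A pose or a line that the arm cannot do raises r.PlanningError and nothing moves.
- r.hand_in(): hands the job in; it is judged then, once.
Readings, each from a call of its own:
- r.current_t(): time.
- r.current_q(): joint angles.
- r.current_qvel(): joint speeds.
- r.current_effort(): joint torques, N m.
- r.current_tool_pos(): TCP position.
- r.current_ee_rot(): TCP orientation.
- r.current_contact_force(): force on the tool from outside, world axes, zero at the start.
- r.current_torque(): the same for the moment, N m.
- r.current_opening(): opening from 0.0 (shut) to 1.0 (fully open).
- r.current_finger_force(): force on a finger pad.
Only numpy, scipy, OpenCV 4.12 (cv2) and the standard library are available. Lean on these libraries where they do the work, as an engineer would, in place of code of your own. Each camera call takes 0.05 s, during which the arm holds its last target. There are 200 camera calls.

## Working session

There is one attempt and no reset: what is moved stays moved. The work goes in short steps, each a Python script; the robot and the scene stay as the last script left them, time stands still between calls to the robot, and variables do not carry over. Pictures are saved under pics/ and viewed, at most 14 in all, crops included, and the job is handed in when it is done.

```bash
mkdir -p pics; python3 - <<'E'
from cell import r, optics
import cv2, numpy as np, pickle
for n in ["top","side"]:
    d=optics.get_image(n); pickle.dump(d,open(n+".pkl","wb"))
    cv2.imwrite(f"pics/{n}0.png",cv2.resize(d["pixels"][:,:,::-1],(800,600),interpolation=cv2.INTER_CUBIC))
    print(n,d["fx"],d["fy"],d["cx"],d["cy"]); print(np.round(np.linalg.inv(d["camera_from_world"]),3))
print(r.finger_overhang,r.current_t(),r.current_ee_rot(),r.current_opening())
E
```

```text
top 372.02134359351635 372.02134359351635 251.3055894835061 190.52263597313583
[[-0.012 -0.993  0.118  0.451]
 [-1.     0.014  0.014  0.165]
 [-0.016 -0.118 -0.993  0.98 ]
 [ 0.     0.     0.     1.   ]]
side 478.6751767860935 478.6751767860935 258.27273126859717 192.58844686144974
[[-0.896 -0.18   0.405  0.11 ]
 [-0.443  0.376 -0.814  1.087]
 [-0.005 -0.909 -0.417  0.524]
 [ 0.     0.     0.     1.   ]]
0.022 0.1 [ 9.90713582e-01  1.35964498e-01 -1.73129115e-05 -5.03231486e-04] 0.9976675253988848
```

View pics/top0.png

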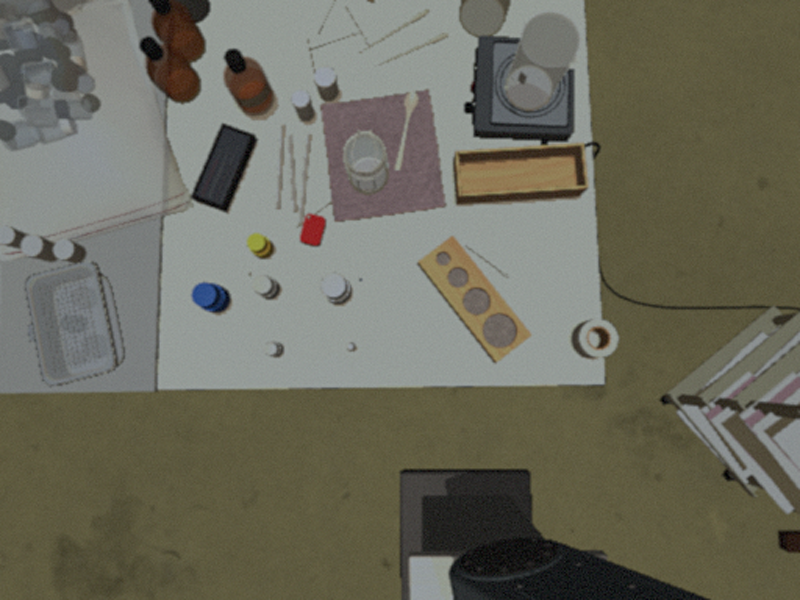

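View pics/side0.png

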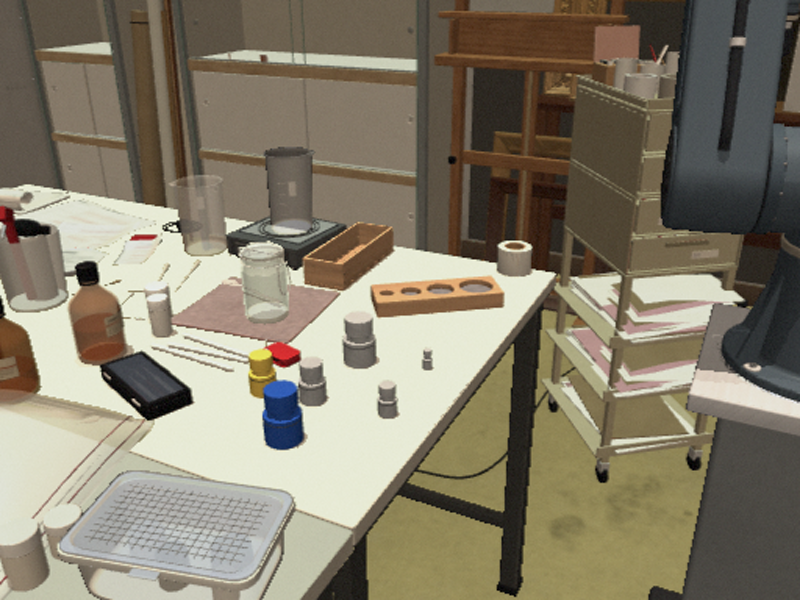

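The top picture shows the weights at (336,288), (266,286), (275,349) and (351,347). The look-alikes are the blue one at (210,296) and the yellow one at (260,245). White jars at (303,105) and (326,83), the beaker and the tape at (595,338) could also be confused with them. The bores run from (500,330), the largest, to (443,258), the smallest, and the loupe is at (313,230).

Next I measure from depth in both cameras and take one close crop.

```bash
cat > h.py <<'E'
import numpy as np, cv2, pickle
from scipy.optimize import least_squares
def cloud(d):
    v,u=np.mgrid[:384,:512]; z=d["depth"]
    P=np.stack([(u-d["cx"])/d["fx"]*z,(v-d["cy"])/d["fy"]*z,z,np.ones_like(z)],-1)
    return (P@np.linalg.inv(d["camera_from_world"]).T)[...,:3]
def pix2plane(d,u,v,h):
    M=np.linalg.inv(d["camera_from_world"]); c=M[:3,3]
    q=M[:3,:3]@np.array([(u-d["cx"])/d["fx"],(v-d["cy"])/d["fy"],1]); return c+q*(h-c[2])/q[2]
def proj(d,p):
    p=d["camera_from_world"]@np.append(p,1); return d["fx"]*p[0]/p[2]+d["cx"],d["fy"]*p[1]/p[2]+d["cy"]
E
python3 - <<'E'
from h import *
t=pickle.load(open("top.pkl","rb")); s=pickle.load(open("side.pkl","rb"))
k=512/800
C=cloud(t); S=cloud(s)
W={"L":(336,285,.07,.040),"2":(266,284,.056,.0305),"3":(274,349,.043,.021),"S":(351,347,.03,.012)}
for n,(u,v,h,D) in W.items():
    p=pix2plane(t,u*k,v*k,h)
    out=[]
    for A in (C,S):
        m=(np.hypot(A[...,0]-p[0],A[...,1]-p[1])<.04)&(abs(A[...,2]-h)<.006)
        q=A[m]
        out.append((m.sum(),np.round((q[:,:2].min(0)+q[:,:2].max(0))/2,4),np.round(np.median(q,0),4)) if m.sum() else 0)
    print(n,np.round(p,4),out)
for n,(u,v) in dict(bL=(500,330),b2=(476,300),b3=(458,277),bS=(443,258)).items():
    print(n,np.round(pix2plane(t,u*k,v*k,.016),4), np.round(C[int(v*k),int(u*k)],4))
for n,(u,v) in dict(tape=(596,338),loupe=(313,230),table=(380,330),blue=(210,296),yel=(260,245)).items(): print(n,np.round(C[int(v*k),int(u*k)],4))
a=t["pixels"][140:242,120:392,::-1]; cv2.imwrite("pics/crop_top.png",cv2.resize(a,None,fx=2.9,fy=2.9,interpolation=cv2.INTER_CUBIC))
a=s["pixels"][150:290,140:360,::-1]; cv2.imwrite("pics/crop_side.png",cv2.resize(a,None,fx=3.6,fy=3.6,interpolation=cv2.INTER_CUBIC))
E
```

```text
L [0.5804 0.2678 0.07  ] [(np.int64(199), array([0.5807, 0.2719]), array([0.5814, 0.2729, 0.0688])), (np.int64(160), array([0.5836, 0.2771]), array([0.5815, 0.281 , 0.0702]))]
2 [0.5856 0.3823 0.056 ] [(np.int64(114), array([0.5858, 0.3893]), array([0.5855, 0.3887, 0.055 ])), (np.int64(126), array([0.5874, 0.3922]), array([0.5859, 0.3964, 0.0561]))]
3 [0.4816 0.371  0.043 ] [(np.int64(53), array([0.4838, 0.3762]), array([0.4827, 0.3766, 0.042 ])), (np.int64(72), array([0.4854, 0.3811]), array([0.4839, 0.3829, 0.0429]))]
S [0.4837 0.2479 0.03  ] [(np.int64(18), array([0.4865, 0.2499]), array([0.4865, 0.2496, 0.0284])), (np.int64(23), array([0.4885, 0.2545]), array([0.4882, 0.2567, 0.0286]))]
bL [0.5091 0.0023 0.016 ] [0.5096 0.0024 0.0167]
b2 [0.5596 0.0405 0.016 ] [0.5595 0.0423 0.0171]
b3 [0.5987 0.0694 0.016 ] [0.5998 0.0695 0.0138]
bS [0.6314 0.0938 0.016 ] [0.6313 0.0953 0.0179]
tape [ 0.4955 -0.1598 -0.0022]
loupe [0.6841 0.3142 0.0132]
table [ 5.132e-01  2.019e-01 -1.000e-04]
blue [0.5668 0.469  0.0694]
yel [0.6524 0.3946 0.0534]
```

View pics/crop_top.png

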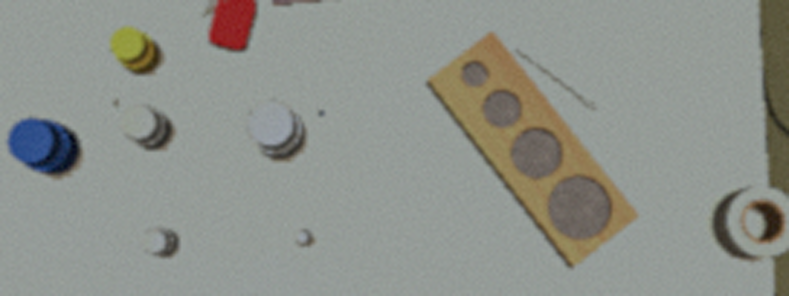

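View pics/crop_side.png

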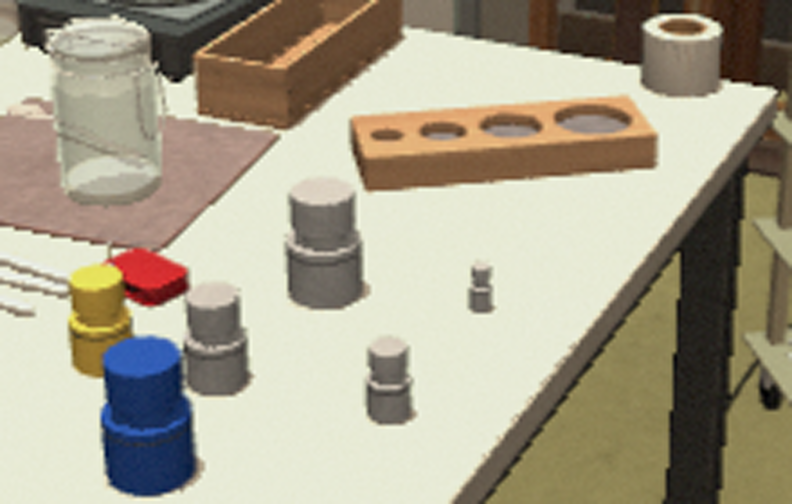

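The crops confirm the choices. The four bare-steel weights are at crop pixels (275,128), (147,125), (160,240) and (304,237); blue is at (38,145) and yellow at (130,45). The bores fall in size from (580,207) to (475,72). Next come finer centre fits, and a wrist view on the way to the first weight.

```bash
cat >> h.py <<'E'
from scipy.spatial.transform import Rotation as R
def disc(d,A,p,h,tol=.003):
    m=(np.hypot(A[...,0]-p[0],A[...,1]-p[1])<.04)&(abs(A[...,2]-h)<tol)
    v,u=np.nonzero(m); return pix2plane(d,u.mean(),v.mean(),h),m.sum()
def yaw_q(psi): # tool down, tool y axis at angle psi in the xy plane
    y=np.array([np.cos(psi),np.sin(psi),0]); z=np.array([0,0,-1.]); return R.from_matrix(np.c_[np.cross(y,z),y,z]).as_quat()
E
python3 - <<'E'
from h import *
t=pickle.load(open("top.pkl","rb")); s=pickle.load(open("side.pkl","rb"))
C=cloud(t);S=cloud(s)
for n,(p,h) in dict(L=((.582,.273),.07),s=((.586,.389),.056),t=((.483,.377),.043),S=((.486,.25),.03)).items():
  for off in (-.001,0):
    print(n,[(np.round(x,4),c) for x,c in (disc(t,C,p,h+off),disc(s,S,p,h+off))])
# bores: block pixels, felt = low saturation inside block
for nm,d,A in (("top",t,C),("side",s,S)):
    hsv=cv2.cvtColor(d["pixels"],cv2.COLOR_RGB2HSV)
    wood=((hsv[...,1]>75)&(hsv[...,0]<25)&(A[...,0]>.44)&(A[...,0]<.70)&(A[...,1]>-.07)&(A[...,1]<.15)&(A[...,2]>.008)&(A[...,2]<.035)).astype(np.uint8)
    cs,hi=cv2.findContours(wood,cv2.RETR_CCOMP,cv2.CHAIN_APPROX_NONE)
    for c,hh in zip(cs,hi[0]):
        if hh[3]>=0 and cv2.contourArea(c)>15:
            m=np.zeros_like(wood);cv2.drawContours(m,[c],-1,1,-1);m&=1-wood
            v,u=np.nonzero(m); 
            print(nm,len(u),np.round(pix2plane(d,u.mean(),v.mean(),.021),4))
from cell import r
for psi in np.deg2rad([0,45,90,127,-53,-45]):
    print(psi,[None if r.inverse_kinematics([x,y,.1],yaw_q(psi)) is None else 1 for x,y in ((.582,.273),(.586,.389),(.483,.377),(.486,.25),(.51,0),(.56,.04),(.6,.07),(.63,.095))])
m=__import__("cell").optics.get_image("wrist"); print({k:v for k,v in m.items() if k not in("pixels","depth")})
E
```

```text
L [(array([0.5813, 0.2725, 0.069 ]), np.int64(184)), (array([0.5831, 0.2774, 0.069 ]), np.int64(136))]
L [(array([0.5812, 0.2728, 0.07  ]), np.int64(173)), (array([0.5828, 0.278 , 0.07  ]), np.int64(136))]
s [(array([0.5857, 0.389 , 0.055 ]), np.int64(106)), (array([0.5881, 0.3933, 0.055 ]), np.int64(109))]
s [(array([0.5852, 0.3894, 0.056 ]), np.int64(96)), (array([0.5873, 0.3944, 0.056 ]), np.int64(109))]
t [(array([0.4833, 0.3762, 0.042 ]), np.int64(50)), (array([0.4851, 0.3816, 0.042 ]), np.int64(64))]
t [(array([0.4834, 0.3759, 0.043 ]), np.int64(46)), (array([0.4848, 0.3822, 0.043 ]), np.int64(60))]
S [(array([0.4856, 0.2506, 0.029 ]), np.int64(15)), (array([0.4883, 0.2551, 0.029 ]), np.int64(18))]
S [(array([0.4859, 0.2501, 0.03  ]), np.int64(13)), (array([0.4881, 0.2557, 0.03  ]), np.int64(15))]
top 355 [0.5089 0.0055 0.021 ]
top 217 [0.5576 0.0418 0.021 ]
top 120 [0.5976 0.0714 0.021 ]
top 54 [0.6299 0.0948 0.021 ]
side 14 [0.6026 0.0721 0.021 ]
side 36 [0.5623 0.0422 0.021 ]
side 74 [0.5138 0.0054 0.021 ]
0.0 [1, 1, 1, 1, 1, 1, 1, 1]
0.7853981633974483 [1, 1, 1, 1, 1, 1, 1, 1]
1.5707963267948966 [1, 1, 1, 1, 1, 1, 1, 1]
2.2165681500327987 [1, 1, 1, 1, 1, 1, 1, 1]
-0.9250245035569946 [1, 1, 1, 1, 1, 1, 1, 1]
-0.7853981633974483 [1, 1, 1, 1, 1, 1, 1, 1]
{'fx': 297.3186396354542, 'fy': 297.3186396354542, 'cx': 255.03973683114444, 'cy': 188.99004402432897, 'mount': array([[ 5.30606968e-04, -9.47366731e-01, -3.20149959e-01,
         8.29369176e-02],
       [ 9.99999380e-01,  1.89326712e-04,  1.09712590e-03,
        -5.55328387e-04],
       [-9.78767636e-04, -3.20150343e-01,  9.47366244e-01,
        -1.22167424e-01],
       [ 0.00000000e+00,  0.00000000e+00,  0.00000000e+00,
         1.00000000e+00]])}
```

```bash
cat >> h.py <<'E'
PSI=np.deg2rad(36.4-90)
def wlook():
    from cell import r,optics
    p=np.array(r.current_tool_pos()); Q=R.from_quat(r.current_ee_rot()).as_matrix(); d=optics.get_image("wrist")
    T=np.eye(4);T[:3,:3]=Q;T[:3,3]=p; d["M"]=T@d["mount"]; return d
def wray(d,u,v):
    x=(u-d["cx"])/d["fx"]; y=(v-d["cy"])/d["fy"]; th=np.hypot(x,y); k=np.sinc(th/np.pi)
    return np.stack([x*k,y*k,np.cos(th)],-1)
def wcloud(d):
    v,u=np.mgrid[:384,:512].astype(float); q=wray(d,u,v); q=q/q[...,2:]*d["depth"][...,None]
    return q@d["M"][:3,:3].T+d["M"][:3,3]
def wplane(d,u,v,h):
    q=d["M"][:3,:3]@wray(d,np.float64(u),np.float64(v)); c=d["M"][:3,3]; return c+q*(h-c[2])/q[2]
def wdisc(d,A,p,h,tol=.003):
    m=(np.hypot(A[...,0]-p[0],A[...,1]-p[1])<.035)&(abs(A[...,2]-h)<tol)
    v,u=np.nonzero(m); return wplane(d,u.mean(),v.mean(),h),m.sum()
E
python3 - <<'E'
from h import *
from cell import r,optics
r.move_to([.57,.04,.26],yaw_q(PSI)); 
d=wlook(); pickle.dump(d,open("w1.pkl","wb")); cv2.imwrite("pics/w1.png",d["pixels"][:,:,::-1]); print(r.current_t())
r.move_to([.582,.275,.20],yaw_q(PSI)); r.set_gripper(.65,40)
d=wlook(); pickle.dump(d,open("w2.pkl","wb")); cv2.imwrite("pics/w2.png",d["pixels"][:,:,::-1])
r.move_linear([.582,.275,.16])
s=optics.get_image("side"); pickle.dump(s,open("s2.pkl","wb")); print(r.current_t(),r.current_tool_pos(),r.current_contact_force())
u,v=map(int,proj(s,[.582,.275,.1])); print(u,v)
cv2.imwrite("pics/s2.png",cv2.resize(s["pixels"][v-90:v+60,u-100:u+100,::-1],None,fx=4,fy=4,interpolation=cv2.INTER_CUBIC))
A=cloud(s); m=(np.hypot(A[...,0]-.582,A[...,1]-.275)<.07)&(A[...,2]>.08)&(A[...,2]<.2)
print("tip z",np.percentile(A[...,2][m],[0,1,3,10]))
E
```

```text
2.7167
4.6 [0.58236655 0.27515896 0.16082734] [-0.07669018  0.02478121  0.30255691]
229 190
tip z [0.14193715 0.14368252 0.1452228  0.15001328]
```

```bash
cd pics; python3 -c "
import cv2,numpy as np
cv2.imwrite('w12.png',cv2.resize(np.hstack([cv2.imread('w1.png'),cv2.imread('w2.png')]),(800,300),interpolation=cv2.INTER_AREA))"
```

```text
(no output)
```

View pics/s2.png

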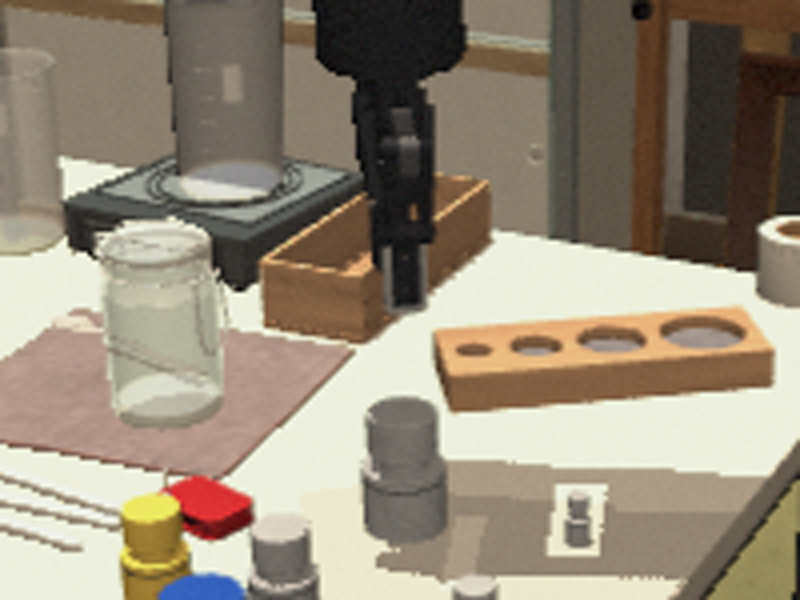

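View pics/w12.png

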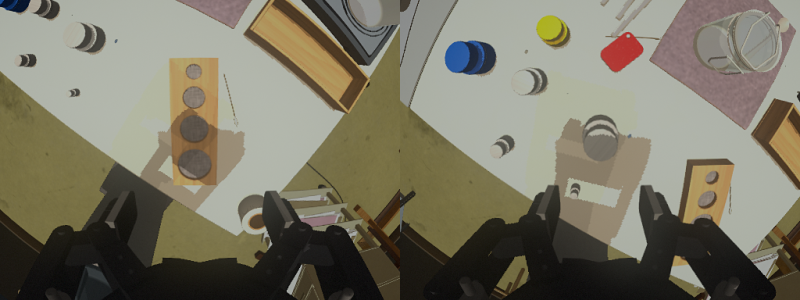

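The side crop shows the fingertips at (405,310), about 19 mm ahead of the TCP, well above the largest weight at (403,430). The wrist pictures show the block straight in the frame, with bores at (193,72) to (195,165), and the weight in the second half at (602,137). Next I fit the positions from these wrist views.

```bash
python3 - <<'E'
from h import *
W=dict(L=((.582,.275),.07),s=((.586,.391),.056),t=((.484,.379),.043),S=((.487,.252),.03))
for f in ("w1","w2"):
    d=pickle.load(open(f+".pkl","rb")); A=wcloud(d)
    print(f,"table z",np.round(np.median(A[...,2][(abs(A[...,0]-.6)<.02)&(abs(A[...,1]-.16)<.02)]),4))
    for n,(p,h) in W.items():
        try: x,c=wdisc(d,A,p,h); print(n,np.round(x,4),c)
        except Exception as e: print(n,e)
    hsv=cv2.cvtColor(d["pixels"],cv2.COLOR_RGB2HSV)
    wood=((hsv[...,1]>75)&(hsv[...,0]<25)&(A[...,2]>.008)&(A[...,2]<.035)&(np.hypot(A[...,0]-.57,A[...,1]-.05)<.13)).astype(np.uint8)
    cs,hi=cv2.findContours(wood,cv2.RETR_CCOMP,cv2.CHAIN_APPROX_NONE)
    for c,hh in zip(cs,hi[0]):
        if hh[3]>=0 and cv2.contourArea(c)>40:
            (u,v),ax,an=cv2.fitEllipse(c); M=cv2.moments(c); 
            print("bore",np.round(ax,1),np.round(wplane(d,u,v,.021),4),np.round(wplane(d,M["m10"]/M["m00"],M["m01"]/M["m00"],.021),4))
E
```

```text
w1 table z 0.0013
L [0.584  0.2731 0.07  ] 763
s [0.5864 0.3884 0.056 ] 252
t [0.4857 0.3771 0.043 ] 123
S [0.4887 0.2507 0.03  ] 60
bore [37.2 42.4] [0.5111 0.0062 0.021 ] [0.5111 0.0063 0.021 ]
bore [33.7 35.9] [0.5602 0.0426 0.021 ] [0.5602 0.0427 0.021 ]
bore [27.6 28.3] [0.6003 0.0723 0.021 ] [0.6002 0.0723 0.021 ]
bore [19.1 19.9] [0.6324 0.0961 0.021 ] [0.6324 0.0961 0.021 ]
w2 table z 0.0016
L [0.5844 0.2747 0.07  ] 1403
s [0.5888 0.3905 0.056 ] 778
t [0.4861 0.378  0.043 ] 265
S [0.489  0.2522 0.03  ] 86
bore [15.9 25.6] [0.6003 0.0713 0.021 ] [0.6003 0.0713 0.021 ]
bore [11.3 18.3] [0.6324 0.0951 0.021 ] [0.6324 0.0951 0.021 ]
```

```bash
cat > job.py <<'E'
from h import *
from cell import r,optics
Q=yaw_q(PSI); B0=np.array([.5109,.0063]); DIR=np.array([np.cos(np.deg2rad(36.5)),np.sin(np.deg2rad(36.5))])
def fz(): return np.array(r.current_contact_force())
def pick(xy,knob,zk,N):
    """zk = TCP height at the grasp"""
    op=min(1,(knob+.018)/.085)
    r.move_to([*xy,zk+.09],Q); r.set_gripper(op,N)
    r.move_linear([*xy,zk],vel=.1); r.sleep(.2)
    f0=fz(); r.set_gripper(0,N); r.sleep(.2)
    print("grip",r.current_opening()*.085,"knob",knob,"force",r.current_finger_force(),"dF",np.round(fz()-f0,1),"tcp",np.round(r.current_tool_pos(),4))
    r.move_linear([*xy,zk+.04],vel=.06); r.sleep(.2)
    print("lifted",np.round(fz(),2),r.current_opening()*.085)
def place(off,zk,knob):
    xy=B0+off*DIR; z=zk+.016
    r.move_to([*xy,z+.05],Q); r.sleep(.2); f0=fz()
    r.move_linear([*xy,z+.003],vel=.06)
    for k in range(10):
        z1=z+.002-.0007*k; r.move_linear([*xy,z1],vel=.02); r.sleep(.08); f=fz()-f0
        if f[2]>2.5 or abs(f[:2]).max()>6: break
    print("down",k,round(z1-z,4),np.round(f,2),"tcp",np.round(r.current_tool_pos(),4),r.current_opening()*.085)
    if z1-z>.0015: print("EARLY CONTACT, not released"); return False
    r.set_gripper(min(1,(knob+.018)/.085)); r.sleep(.1)
    r.move_linear([*xy,z+.06],vel=.12); print("t",r.current_t()); return True
E
python3 - <<'E'
from job import *
pick((.584,.274),.040,.070,80); print(r.current_t())
s=optics.get_image("side"); u,v=map(int,proj(s,[.584,.274,.09]))
cv2.imwrite("pics/s3.png",cv2.resize(s["pixels"][v-60:v+60,u-80:u+80,::-1],None,fx=4,fy=4,interpolation=cv2.INTER_CUBIC))
E
```

```text
grip 0.03692987008814943 knob 0.04 force 80.55619607278862 dF [-2.3  0.2  5.6] tcp [0.5841 0.2742 0.0707]
lifted [ 0.   -0.04 -7.01] 0.037179737706480635
7.85
```

View pics/s3.png

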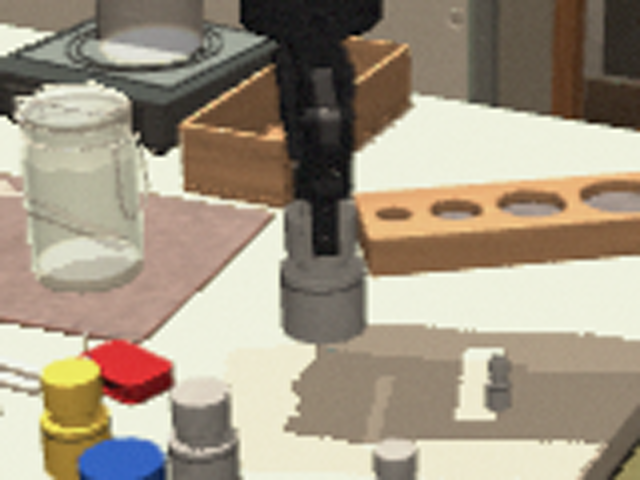

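The weight hangs upright in the jaws at (323,270), centred on the pad. Placing it now.

```bash
python3 - <<'E'
from job import *
print(place(0,.070,.040))
E
```

```text
down 2 0.0006 [-0.2  -0.37  4.04] tcp [0.511  0.0063 0.0868] 0.036997708195023286
t 12.1833
True
```

```bash
python3 - <<'E'
from job import *
def refine(xy,h,zk):
    r.move_to([*xy,zk+.11],Q); d=wlook(); x,c=wdisc(d,wcloud(d),xy,h); print("refined",np.round(x,4),c); return x[:2]
x=refine((.5875,.390),.056,.061)
if np.hypot(*(x-[.5875,.39]))<.006:
    pick(x,.0305,.061,60); print(place(.061,.061,.0305))
d=wlook(); A=wcloud(d); x,c=wdisc(d,A,B0,.086,.006); print("L top",np.round(x,4),c)
s=optics.get_image("side"); u,v=map(int,proj(s,[.55,.04,.05]))
cv2.imwrite("pics/s4.png",cv2.resize(s["pixels"][v-70:v+50,u-80:u+80,::-1],None,fx=4,fy=4,interpolation=cv2.INTER_CUBIC))
E
```

```text
refined [0.5892 0.3911 0.056 ] 931
grip 0.028285735827046358 knob 0.0305 force 59.52556109186844 dF [-2.3  1.8  4.7] tcp [0.5893 0.3914 0.0616]
lifted [ 0.13 -0.27 -3.73] 0.02792424625677166
down 3 -0.0001 [-2.31 -0.17 11.01] tcp [0.5602 0.0426 0.0776] 0.027775695590496783
t 21.85
True
L top [0.5131 0.0084 0.086 ] 1941
```

View pics/s4.png

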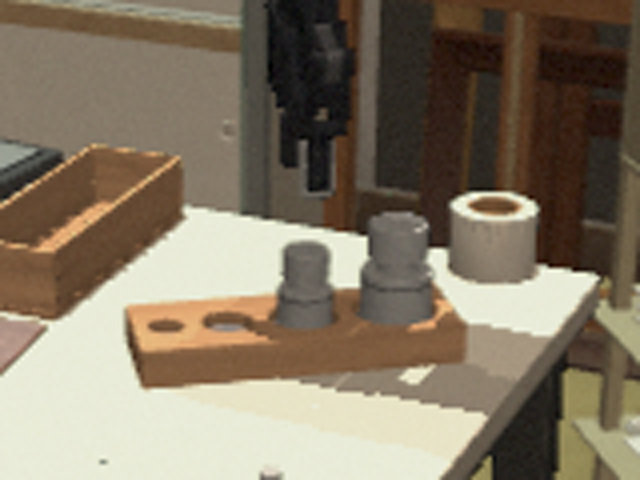

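The two largest stand upright in their bores, at (398,265) and (305,285). Next the other two.

```bash
python3 - <<'E'
from job import *
def refine(xy,h,zk):
    r.move_to([*xy,zk+.11],Q); d=wlook(); x,c=wdisc(d,wcloud(d),xy,h); print("refined",np.round(x,4),c); return x[:2]
for xy,h,k,zk,N,off in (((.486,.378),.043,.021,.0525,40,.111),((.489,.252),.030,.012,.043,25,.151)):
    x=refine(np.array(xy),h,zk)
    if np.hypot(*(x-xy))>.006: break
    pick(x,k,zk,N)
    if abs(r.current_opening()*.085-k)>.005: print("bad grip"); break
    if not place(off,zk,k): break
r.move_to([.5,.15,.3],Q); print(r.current_t())
s=optics.get_image("side"); u,v=map(int,proj(s,[.57,.05,.03])); t=optics.get_image("top"); u2,v2=map(int,proj(t,[.57,.05,.03]))
a=[cv2.resize(i["pixels"][b-50:b+50,c-65:c+65,::-1],(400,308),interpolation=cv2.INTER_CUBIC) for i,c,b in((s,u,v),(t,u2,v2))]
cv2.imwrite("pics/s5.png",np.hstack(a))
for n,A in(("top",cloud(t)),("side",cloud(s))):
  for off,h in((0,.086),(.061,.072),(.111,.059),(.151,.046)):
    p=B0+off*DIR; m=np.hypot(A[...,0]-p[0],A[...,1]-p[1])<.02; print(n,h,np.round(np.percentile(A[...,2][m],[80,90,97]),4))
E
```

```text
refined [0.4865 0.3788 0.043 ] 448
grip 0.01892343990470099 knob 0.021 force 39.30173189539346 dF [-1.5 -0.7  5.8] tcp [0.4867 0.3789 0.0529]
lifted [ 0.65 -1.58 -1.83] 0.019285444485859046
down 3 -0.0001 [-2.36 -0.4   5.65] tcp [0.6004 0.0724 0.0689] 0.01900225322088065
t 31.375
refined [0.4891 0.2521 0.03  ] 144
grip 0.010150031019405677 knob 0.012 force 24.572047058609314 dF [ 0.6 -0.1  6.5] tcp [0.4893 0.2521 0.0433]
lifted [ 0.79 -0.29 -0.35] 0.009681480949888823
down 3 -0.0001 [-0.06  0.1   5.6 ] tcp [0.6325 0.0961 0.0593] 0.010028606448897505
t 39.9667
40.8833Traceback (most recent call last):
  File "<stdin>", line 16, in <module>
    return _quantile_unchecked(
        a, q, axis, out, overwrite_input, method, keepdims, weights)
    return _ureduce(a,
                    func=_quantile_ureduce_func,
    ...<5 lines>...
                    overwrite_input=overwrite_input,
                    method=method)
    r = func(a, **kwargs)
    result = _quantile(arr,
                       quantiles=q,
    ...<2 lines>...
                       out=out,
                       weights=wgt)
    slices_having_nans = np.isnan(arr[-1, ...])
                                  ~~~^^^^^^^^^
IndexError: index -1 is out of bounds for axis 0 with size 0
```

View pics/s5.png

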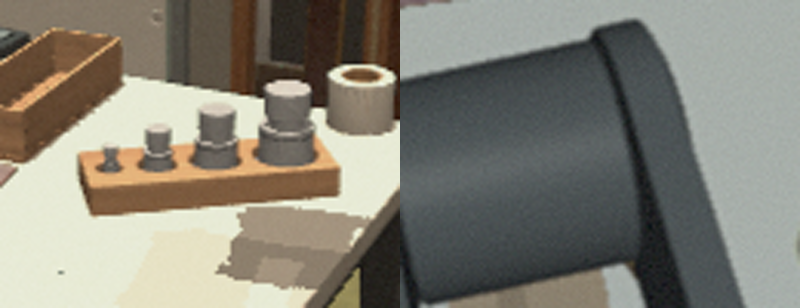

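The side half shows all four upright in their bores, from (110,158) to (287,120). The arm hides the top view, so I move it aside and check the heights.

```bash
python3 - <<'E'
from job import *
r.set_joints([-1.383,.351,1.652,0,1.139,-.085]); r.sleep(.5)
s=optics.get_image("side"); t=optics.get_image("top")
for n,d in(("top",t),("side",s)):
  A=cloud(d)
  for off,h in((0,.086),(.061,.072),(.111,.059),(.151,.046)):
    p=B0+off*DIR; m=(np.hypot(A[...,0]-p[0],A[...,1]-p[1])<.02)
    x,c=disc(d,A,p,h,.003); zz=A[...,2][m]; print(n,h,c,"top z",np.round(np.median(zz[abs(zz-h)<.008]),4),"off",np.round(x[:2]-p,4))
old=pickle.load(open("top.pkl","rb"))["pixels"].astype(int); D=abs(old-t["pixels"]).sum(2)
k=.64
for n,(u,v) in dict(tape=(595,338),loupe=(313,230),blue=(210,296),yel=(260,245)).items():
  u,v=int(u*k),int(v*k); print(n,D[v-12:v+13,u-12:u+13].mean())
print(r.current_t())
E
```

```text
top 0.086 193 top z 0.0855 off [-0.0026 -0.0006]
top 0.072 103 top z 0.0709 off [-0.0031 -0.0012]
top 0.059 49 top z 0.058 off [-0.0035 -0.0018]
top 0.046 16 top z 0.0445 off [-0.0046 -0.0014]
side 0.086 81 top z 0.086 off [-0.      0.0044]
side 0.072 57 top z 0.0716 off [-0.0006  0.004 ]
side 0.059 36 top z 0.0576 off [-0.0062  0.0014]
side 0.046 15 top z 0.0436 off [-0.0132 -0.0039]
tape 7.6032
loupe 7.6224
blue 8.464
yel 6.6432
44.2917
```

```bash
python3 -c "
from cell import r
print(r.hand_in())"
```

```text
the job is handed in; nothing more can be done
None
```

All four steel weights stand upright and fully seated in their own bores, in order of size; the loupe, the tape roll and the blue and yellow look-alikes were not moved, and the job was handed in at about 44 s of the 104 s allowed.

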